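# Lay the drill bit case down and park it in its bay

## Task

The black drill bit case stands on its long edge in front of its bay, a low three-sided plywood frame on the bench. With the fingertips push it over towards the bay so that it lies flat with its lid up, then push it along the bench into the bay until its whole leading edge is up against the back rail. Do not pick the case up, and leave the paint can, the metal box and the tape measure where they are.

Things in the scene. Friction and masses are not known exactly. Their poses are not given: they have to be found in the camera images.
- bit_case: Flat black case, loose, about 0.45 kg, a box: x -43 to 47, y -80 to 80, z 0 (underside) to 32 mm (lid). It starts on its long edge (90 mm high, 32 thick), own +x up, lid (+z) facing the robot, underside facing the bay, roughly parallel to the back rail. Pushed near its top towards the bay it pivots on its lower edge and falls flat, lid up, +x towards the back rail.
- case_mid (a point): The middle of the case's box: 45 mm above the bench while it stands, 16 mm when it lies flat. Starts 195 to 235 mm in front of the back rail.
- bay: Plywood frame fixed to the bench, 24 mm high, no floor. Origin on the bench, middle of the back rail's front face; +x points away from the mouth, z up. Back rail 18 mm thick; side rails 184 mm apart inside, 18 thick, from the back rail to x = -48 mm, then lead-ins flared out 40 degrees to about x = -75, y = +-125 mm.
- bay_seat (a point): Where case_mid is when the case lies fully home in the middle of the bay: 45 mm before the back rail, 16 mm up. The case's near edge is then 90 mm before the rail, outside the side rails.
- can: Round paint can, 60 mm across, 75 high, standing, loose, to the right of the work. Origin in the middle of its underside. Leave alone.
- metal_box: Small silvery box 62 x 87 x 57 mm high, loose, also to the right of the work (either of can and box may be the nearer one). Origin in the middle of its underside. Leave alone.
- tape: Tape measure 34 x 105 x 68 mm high, standing, loose, to the left of the standing case. Origin in the middle of its underside. Leave alone.

How it is judged:
On the way, in this order (a step that is already met when the one before it is completed fails the run):
1. the case has been tipped over and lies flat on the bench, lid up (angle between bit_case's own z axis and vertical below 0.06 rad and height (world z) of case_mid below 0.022 m), for 0.2 s.
2. the case lies flat in the bay, its edge up against the back rail (all of step 1 and x of case_mid in the frame of bay between -0.053 and -0.04 m and y of case_mid in the frame of bay between -0.02 and 0.02 m and angle between the x axis of bit_case and the x axis of bay, either way round below 0.08 rad), for 0.2 s.
At the end, for the whole second after the job is handed in: The case lies flat on the bench, lid up (within 0.06 rad), at rest, its leading edge within 8 mm of the back rail and square to it within 0.08 rad, between the side rails; can, box and tape measure stand where they stood (all of step 2 and linear speed of bit_case below 0.01 m/s and angle between each of can, metal_box, tape's own z axis and vertical below 0.1 rad); the robot touches nothing.
It fails at once if the case is lifted: its middle is more than 65 mm above the bench (height (world z) of case_mid above 0.065 m).
It fails at once if the case is lifted while lying flat: level, with its middle more than 40 mm up (angle between bit_case's own z axis and vertical below 0.3 rad and height (world z) of case_mid above 0.04 m).
It fails at once if the paint can has been moved by more than 20 mm (distance of can from where it was at the start of the episode above 0.02 m).
It fails at once if the metal box has been moved by more than 20 mm (distance of metal_box from where it was at the start of the episode above 0.02 m).
It fails at once if the tape measure has been moved by more than 20 mm (distance of tape from where it was at the start of the episode above 0.02 m).
It also fails if it takes over 38 s, if anything falls off the work surface, if the arm or the gripper's body presses on something with over 40 N, if the wrist force passes 120 N, or if a joint passes its speed limit or range.

## Robot

A 7-joint arm with a two-finger parallel gripper is mounted at the origin on a cart in front of the work surface, level with it; the furniture and walls round the work are solid. World frame = base frame: x ahead of the robot, y to its left, z up, the work surface at z = 0. Lengths are in m, angles in rad, forces in N, time in s.
With the tool pointing down it reaches from about 0.4 to 0.85 m from the base axis. Payload 10.4 kg.
Tool frame: the origin (TCP) lies on the centre line of the jaws, within the pads' length; the fingertips stand 17 mm ahead of it and the grasp point (between the pads) lies 2 mm behind it; z points along the fingers, y is the line along which they close (so a half turn about z gives the same grasp; the last joint's range is limited). The gripper opens to 85 mm and grips with 20 to 120 N. Pads are 22 mm wide; open, the fingers measure 114 mm over their backs; the gripper's body (76 mm by 85 mm) begins 54 mm behind the grasp point. The pads swing forward as they close: fully open they stand 13 mm farther back than shut.
Start: joints at [1.284, 0.332, -0.065, 1.46, 0.022, 1.35, -0.088], TCP at [0.163, -0.603, 0.248] pointing down, gripper open.
Joint ranges: [-2.6, 2.6], [-0.5, 2.12], [-1.47, 1.34], [0.16, 2.42], [-1.27, 4.41], [0.06, 2.06], [-2.6, 2.6]. Speed limits (rad/s): [2.22, 2.22, 2.79, 2.79, 3.14, 3.14, 3.14].

## Interface

Orientations are given as a unit quaternion [x, y, z, w].
In Python, from workcell import sensors, imaging, order, spotter gives the robot as it stands. The module is installed in compiled form; this text tells all that it offers.
- The arm moves only by the shell command python3 -m inch 'ROWS' [FORCE]. ROWS is JSON, a list that holds one entry, the list of rows, each a list of 7 numbers: the shift along the tool's x, y, z in m, then the turn, a rotation vector about the tool's x, y, z in rad, then the closure, from -1 (fully open) to 1 (shut). In form: [[[x, y, z, ax, ay, az, hand], ...]]. A call has 1 to 10 rows; each row is the pose to reach, as a shift and turn from the pose commanded when the call began, along the tool's axes at that moment; what a row does not reach only later rows make up. A row lasts 1/10 s, in which the tool goes at most 50 mm and 8.59 degrees, less where a joint would pass 70% of its speed; a pose out of reach is approached as far as the arm can. A call with a gripper value outside its range is refused whole. The fingers move at their own pace and stop on an object; FORCE is the grip in N (left out, the last holds). Time passes only in rows, so rows that repeat a pose let the fingers close. It gives the time, the measured TCP pose, the force, the opening and the grip force at its end, in the units of the state.
- sensors.get_obs(): the state, without advancing time (a new reading comes with each control period).
- imaging.camera(name): name is "scene" or "top" or "wrist"; returns the picture (400x640x3 uint8, blue, green, red); there is no depth.
- imaging.calibration(name): a dict with "mtx" (3x3 intrinsics, pixels), "R" (3x3) and "t" (3): a world point X has camera coordinates R X + t; the wrist camera has in their place "tool_from_camera" (4x4, takes a point from camera to tool coordinates, whose origin is the TCP and whose axes are the flange's). Camera axes: x right, y down, z forward; pixel columns grow to the right and rows downward; lengths in m; the calibration is good to about 2 mm. A picture is of the moment at which its call begins: read the wrist's pose just before it. calibration takes no time and is no camera call.
- order.hand_in(): hands the job in; it is judged then, once.
Trained networks look in the newest picture that a camera, given by its name, has taken for a name from the list of things; names that differ only in an ending like _2 or _b are one class to them, and where a whole thing is asked for, a point or a joint stands for the part that bears it (a point fixed in the world has none). Each returns a list of dicts, best first, with "conf" (0 to 1); they miss things now and then, are a little off and sometimes report something else, mostly with a low value. They report only what shows in the picture. A call takes as long as a camera call.
- spotter.look_for(label, camera): "pixel" ([column, row] in pixels, amid what is visible of it).
The state is a dict: "clock": time; "joint_pos": joint angles; "joint_velocities": joint speeds; "tau": joint torques, N m; "position": TCP position; "ee_rot": TCP orientation; "ft_force": force on the tool from outside, world axes, zero at the start; "torque": the same for the moment, N m; "grip_width": opening from 0.0 (shut) to 1.0 (fully open); "grasp_force": force on a finger pad.
Only numpy, scipy, OpenCV 4.12 (cv2) and the standard library are available. Lean on these libraries where they do the work, as an engineer would, in place of code of your own. Each camera call takes 0.05 s, during which the arm holds its last target. There are 200 camera calls.

## Working session

There is one attempt and no reset: what is moved stays moved. The work goes in short steps, Python scripts to look and compute and a shell command to move; the robot and the scene stay as the last step left them, time stands still between calls to the robot, and variables do not carry over. Pictures are saved under pics/ and viewed, at most 10 in all, crops included, and the job is handed in when it is done.

```bash
mkdir -p pics
cat > h.py <<'E'
import numpy as np, cv2
from workcell import sensors, imaging, order, spotter
from scipy.spatial.transform import Rotation as R
def ray(cam,px,z):
    c=imaging.calibration(cam);K=np.array(c['mtx']);Rm=np.array(c['R']);t=np.array(c['t']).ravel()
    d=Rm.T@np.linalg.inv(K)@np.array([px[0],px[1],1.]);o=-Rm.T@t
    return o+d*(z-o[2])/d[2]
E
python3 - <<'E'
from h import *
np.set_printoptions(precision=4,suppress=True)
o=sensors.get_obs();print(o['clock'],o['position'],o['ee_rot'],R.from_quat(o['ee_rot']).as_matrix(),o['ft_force'])
ims=[]
for cam,z in (('top',0),('scene',0)):
    im=imaging.camera(cam);cv2.imwrite(f'pics/{cam}1.png',im)
    for l,zz in (('bit_case',.045),('bay',.012),('can',.04),('metal_box',.03),('tape',.034)):
        for r in spotter.look_for(l,cam)[:2]: print(cam,l,r['conf'],r['pixel'],ray(cam,r['pixel'],zz))
    c=imaging.calibration(cam);print(-np.array(c['R']).T@np.array(c['t']).ravel())
E
```

```text
0.0 [ 0.1629 -0.603   0.2475] [ 0.9913  0.1315 -0.0001 -0.0007] [[ 0.9654  0.2608 -0.0005]
 [ 0.2608 -0.9654  0.0013]
 [-0.0001 -0.0014 -1.    ]] [ 0.6164  0.4617 -0.5363]
top bit_case 0.64 [323.3, 132.8] [ 0.6764 -0.0958  0.045 ]
top bit_case 0.59 [202.4, 245.6] [0.3571 0.2255 0.045 ]
top bay 0.8 [323.7, 133.8] [ 0.6829 -0.0981  0.012 ]
top can 0.76 [379.4, 173.0] [ 0.5657 -0.2538  0.04  ]
top metal_box 0.62 [378.2, 211.4] [ 0.4592 -0.2516  0.03  ]
top metal_box 0.39 [322.7, 135.8] [ 0.6719 -0.0947  0.03  ]
top tape 0.93 [202.5, 249.0] [0.348  0.2275 0.034 ]
top tape 0.53 [381.5, 172.6] [ 0.568  -0.2607  0.034 ]
[ 0.353  -0.0593  1.1718]
scene bit_case 0.79 [320.9, 217.6] [ 0.4938 -0.0435  0.045 ]
scene bit_case 0.31 [275.8, 201.2] [ 0.6482 -0.0467  0.045 ]
scene bay 0.89 [278.5, 200.9] [ 0.6828 -0.1014  0.012 ]
scene can 0.78 [339.1, 184.9] [ 0.5657 -0.2481  0.04  ]
scene metal_box 0.68 [366.5, 198.0] [ 0.4651 -0.2387  0.03  ]
scene tape 0.88 [301.7, 297.8] [0.3476 0.2441 0.034 ]
[-0.1405  0.9139  0.6976]
```

View pics/top1.png

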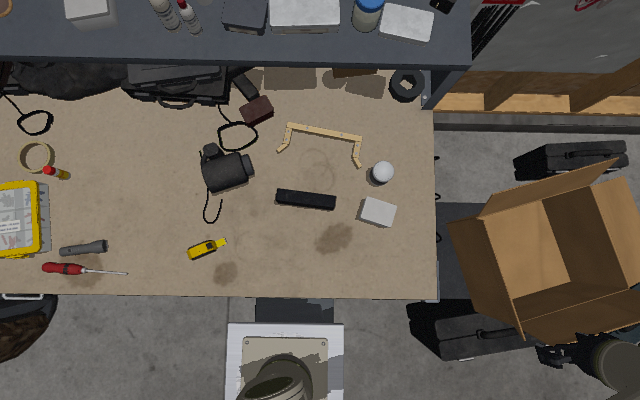

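View pics/scene1.png

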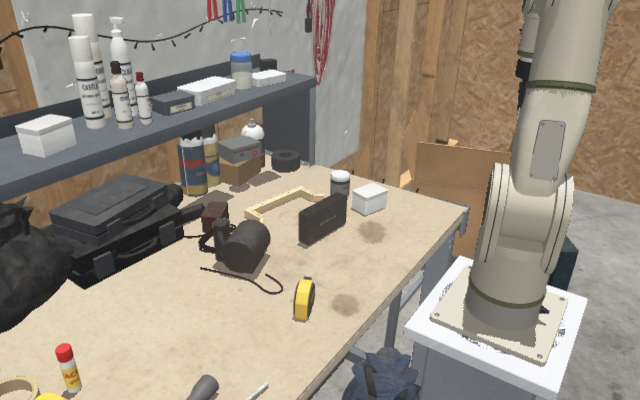

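The top view shows the bay's back rail from about (287,125) to (362,138), with the case standing at (277,191)–(335,208). The can is at (382,172), the metal box at (378,211) and the tape at (207,248). I'll zoom in to get the edges.

Run:
```python
from h import *
np.set_printoptions(precision=4,suppress=True)
im=cv2.imread('pics/top1.png');c=im[110:235,260:410]
cv2.imwrite('pics/crop1.png',cv2.resize(c,None,fx=4.8,fy=4.8,interpolation=cv2.INTER_CUBIC))
g=im.max(2);m=((g<60)*255).astype(np.uint8);m[:180]=0;m[220:]=0;m[:,:262]=0;m[:,345:]=0
r=cv2.minAreaRect(cv2.findNonZero(m));b=cv2.boxPoints(r);print(b)
print('case top',[ray('top',p,.09)[:2] for p in b]); print(ray('top',r[0],.09))
```

```text
[[274.5037 202.8048]
 [276.4832 187.6283]
 [335.6078 195.3401]
 [333.6282 210.5167]]
case top [array([0.4715, 0.0313]), array([0.5119, 0.0273]), array([ 0.4942, -0.1291]), array([ 0.4539, -0.1243])]
[ 0.4828 -0.0487  0.09  ]
```

View pics/crop1.png

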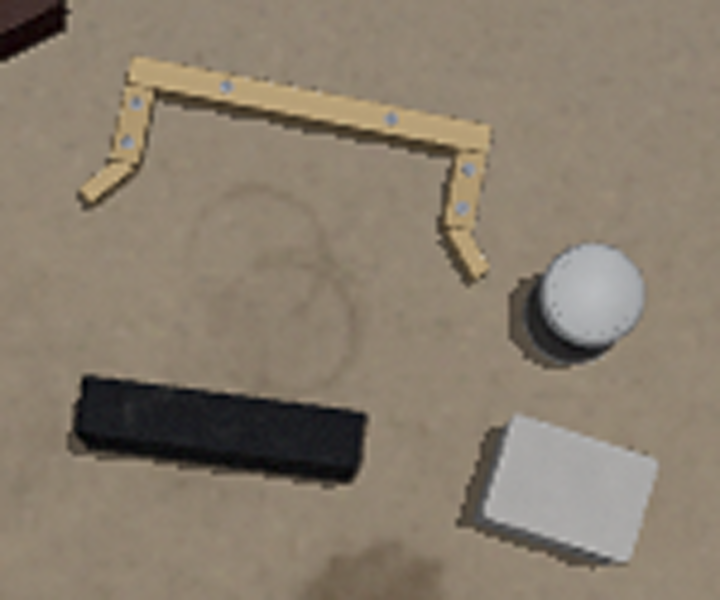

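Zoomed in, the back rail's front edge runs from (155,90) to (458,152). The far top edge of the case runs from (85,376) to (366,412). The right lead-in tip is at (478,280) and the can is close beside it.

Run:
```python
from h import *
np.set_printoptions(precision=4,suppress=True)
w=lambda u,v,z: ray('top',(260+(u+.5)/4.8-.5,110+(v+.5)/4.8-.5),z)[:2]
a,b=w(155,90,.024),w(458,152,.024); ro,rb=w(133,57,.024),w(490,127,.024)
print('front',a,b,np.linalg.norm(a-b)); print('outer',ro,rb,np.linalg.norm(ro-rb))
d=(a-b);th=np.arctan2(-d[0],d[1]); d2=ro-rb;th2=np.arctan2(-d2[0],d2[1]); print('bay yaw',th,th2)
ex=np.array([np.cos(th2),np.sin(th2)]);ey=np.array([-ex[1],ex[0]])
org=(ro+rb)/2-ex*.018; print('bay origin',org,(a+b)/2)
p,q=w(85,376,.09),w(366,412,.09);e=p-q;tc=np.arctan2(-e[0],e[1]);cx=np.array([np.cos(tc),np.sin(tc)])
mid=(p+q)/2-cx*.016;print('case len',np.linalg.norm(e),'yaw',tc,'mid',mid,'ends',p,q)
v=mid-org;print('in bay',v@ex,v@ey)
for n,u,vv,z in(('can',592,296,.075),('box',570,488,.057),('box l',483,512,.057),('box tl',513,414,.057)):print(n,w(u,vv,z))
```

```text
front [ 0.6937 -0.0065] [ 0.6593 -0.1874] 0.18408712451392692
outer [0.7137 0.0071] [ 0.675  -0.2064] 0.21698695631771153
bay yaw -0.18763207886884262 -0.17940498412754294
bay origin [ 0.6766 -0.0964] [ 0.6765 -0.0969]
case len 0.15579764923876582 yaw -0.11026106437530742 mid [ 0.4866 -0.0506] ends [0.5111 0.0251] [ 0.4939 -0.1298]
in bay -0.1951851829417866 0.011194165656232687
can [ 0.564  -0.2574]
box [ 0.4571 -0.2475]
box l [ 0.4427 -0.1983]
box tl [ 0.4986 -0.2153]
```

```bash
python3 -m inch '[[[0.043,-0.032,0,0,0,0.1,-1],[0.085,-0.064,0,0,0,0.2,-1],[0.128,-0.096,0,0,0,0.3,-1],[0.17,-0.128,0,0,0,0.374,-1],[0.213,-0.16,0,0,0,0.374,-1],[0.256,-0.193,0,0,0,0.374,-1],[0.28,-0.24,0,0,0,0.374,-1],[0.302,-0.284,0,0,0,0.374,-1],[0.325,-0.328,0,0,0,0.374,-1],[0.348,-0.372,0,0,0,0.374,-1]]]'
```

```text
clock: 1.6
position: [0.3977, -0.1713, 0.2485]
ee_rot: [0.998, -0.055, 0.0, 0.0]
ft_force: [1.4, -0.0, 0.9]
grip_width: 1.001
grasp_force: 0.0
```

```bash
python3 -m inch '[[[0.005,-0.045,0.02,0,0,0,-1],[0.007,-0.085,0.05,0,0,0,-1],[0.007,-0.115,0.09,0,0,0,-1],[0.007,-0.115,0.09,0,0,0,-1],[0.007,-0.115,0.09,0,0,0,-1]]]'
python3 - <<'E'
from h import *
o=sensors.get_obs();print(o['position'],o['ee_rot'],o['ft_force'])
im=imaging.camera('scene');cv2.imwrite('pics/scene2.png',cv2.resize(im[130:290,240:440],None,fx=3.5,fy=3.5))
E
```

```text
clock: 2.1
position: [0.4168, -0.0594, 0.158]
ee_rot: [0.999, -0.054, -0.001, -0.0]
ft_force: [0.6, -0.5, 0.4]
grip_width: 0.997
grasp_force: 0.0
[ 0.41682563 -0.05939668  0.15802519] [ 9.98524771e-01 -5.42954703e-02 -5.32680426e-04 -1.96691817e-05] [ 0.59365362 -0.51299376  0.44398357]
```

View pics/scene2.png

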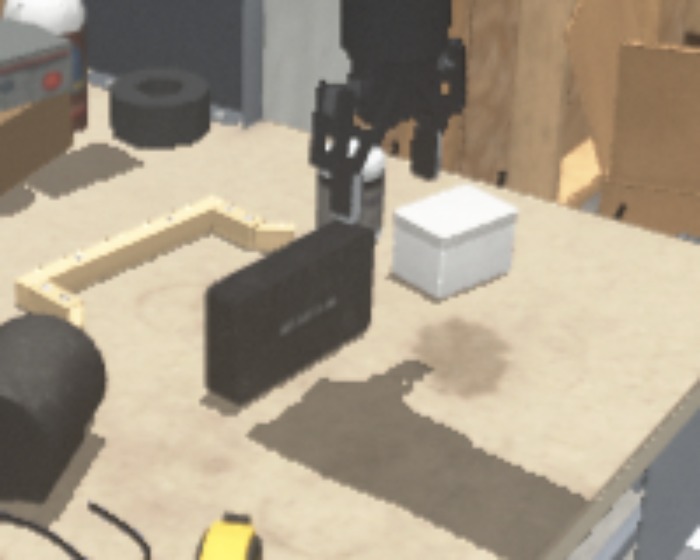

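The open fingers hang behind the standing case. The left fingertip is at about crop (345,220), which is (338.6,192.9) in the full picture. I'll check the tip height from that.

Run:
```python
from h import *
for n,px in (('L',(338.6,192.9)),('R',(240+425/3.5,130+178/3.5))):
    for z in (.13,.14,.15,.16): print(n,z,ray('scene',px,z))
```

```text
L 0.13 [ 0.44542625 -0.04921332  0.13      ]
L 0.14 [ 0.4351034  -0.03224545  0.14      ]
L 0.15 [ 0.42478055 -0.01527759  0.15      ]
L 0.16 [0.4144577  0.00169028 0.16      ]
R 0.13 [ 0.43416211 -0.14472864  0.13      ]
R 0.14 [ 0.42403771 -0.12607796  0.14      ]
R 0.15 [ 0.41391332 -0.10742729  0.15      ]
R 0.16 [ 0.40378892 -0.08877661  0.16      ]
```

```bash
python3 -m inch '[[[0,-0.008,0.03,0,0,0,-1],[0,-0.016,0.06,0,0,0,-1],[0,-0.016,0.073,0,0,0,-1],[0.01,-0.016,0.073,0,0,0,-1],[0.025,-0.016,0.073,0,0,0,-1],[0.033,-0.016,0.073,0,0,0,-1],[0.04,-0.016,0.073,0,0,0,-1],[0.046,-0.016,0.073,0,0,0,-1],[0.052,-0.016,0.073,0,0,0,-1],[0.058,-0.016,0.073,0,0,0,-1]]]'
python3 - <<'E'
from h import *
im=imaging.camera('scene');cv2.imwrite('pics/scene3.png',cv2.resize(im[130:290,240:440],None,fx=3.5,fy=3.5))
E
```

```text
clock: 3.15
position: [0.4769, -0.0504, 0.0855]
ee_rot: [0.998, -0.055, 0.0, 0.0]
ft_force: [-0.3, 0.7, 0.0]
grip_width: 0.998
grasp_force: 0.2
```

View pics/scene3.png

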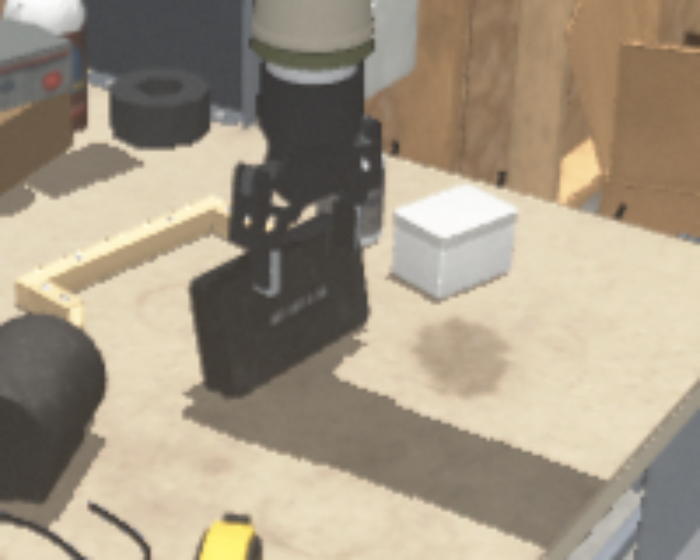

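The case is tilting cleanly towards the bay, with the fingertip at about crop (268,290) just below its top edge. I'll keep pushing.

```bash
python3 -m inch '[[[0.006,0,0,0,0,0,-1],[0.012,0,0,0,0,0,-1],[0.018,0,0,0,0,0,-1],[0.024,0,0,0,0,0,-1],[0.028,0,0,0,0,0,-1],[0.028,0,0,0,0,0,-1],[0.028,0,0,0,0,0,-1],[0.028,0,0,0,0,0,-1]]]'
python3 - <<'E'
from h import *
im=imaging.camera('scene');cv2.imwrite('pics/scene4.png',cv2.resize(im[130:290,240:440],None,fx=3.5,fy=3.5))
E
```

```text
clock: 4.0
position: [0.5042, -0.0533, 0.0852]
ee_rot: [0.998, -0.055, -0.0, 0.0]
ft_force: [-0.6, -0.7, -0.4]
grip_width: 0.997
grasp_force: 0.0
```

View pics/scene4.png

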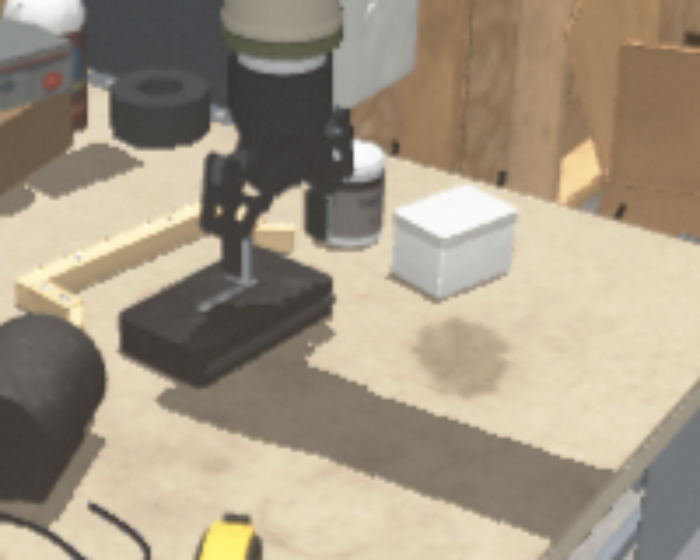

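The case lies flat, lid up, in front of the bay. I'll back off, square the tool to the bay and measure again.

```bash
python3 -m inch '[[[-0.03,0,0,0,0,0,-1],[-0.06,0,0,0,0,0.03,-1],[-0.085,0,0,0,0,0.073,-1],[-0.085,0,0.0,0,0,0.073,-1],[-0.085,0,0,0,0,0.073,-1]]]'
python3 - <<'E'
from h import *
a=imaging.camera('top')[110:235,250:400];b=imaging.camera('scene')[160:270,235:367]
cv2.imwrite('pics/m5.png',np.vstack([cv2.resize(b,(600,500),interpolation=cv2.INTER_CUBIC)]));cv2.imwrite('pics/t5.png',cv2.resize(a,None,fx=4.8,fy=4.8,interpolation=cv2.INTER_CUBIC))
E
```

```text
clock: 4.55
position: [0.4201, -0.0443, 0.0857]
ee_rot: [0.996, -0.091, 0.001, 0.0]
ft_force: [-0.5, -0.1, -0.6]
grip_width: 1.003
grasp_force: 0.0
```

View pics/t5.png

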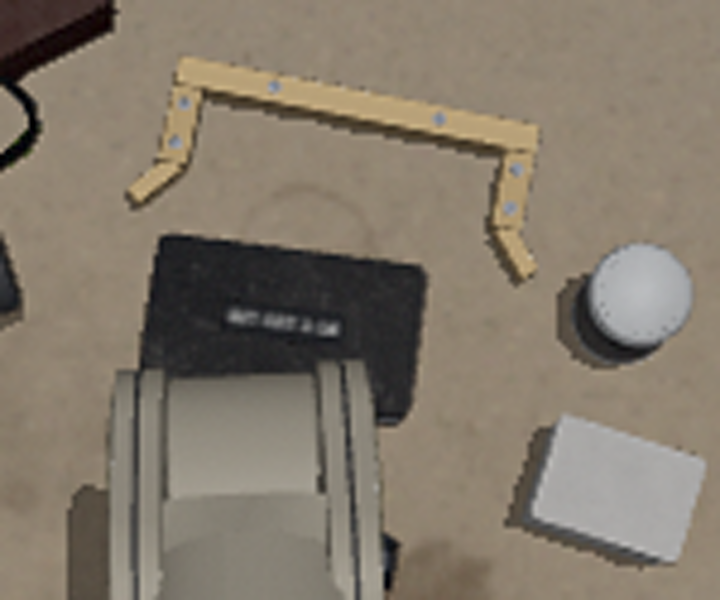

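The far edge of the flat case runs from crop (160,236) to (427,266). The bay mouth is ahead, slightly to the right.

Run:
```python
from h import *
np.set_printoptions(precision=4,suppress=True)
w=lambda u,v,z: ray('top',(250+(u+.5)/4.8-.5,110+(v+.5)/4.8-.5),z)[:2]
th=-.183;ex=np.array([np.cos(th),np.sin(th)]);ey=np.array([-ex[1],ex[0]]);org=np.array([.6766,-.0966])
p,q=w(160,236,.032),w(427,266,.032);e=p-q;tc=np.arctan2(-e[0],e[1]);cx=np.array([np.cos(tc),np.sin(tc)])
mid=(p+q)/2-cx*.045;print(np.linalg.norm(e),tc,tc-th,mid)
v=mid-org;print('in bay',v@ex,v@ey, 'near',mid-cx*.045)
t=sensors.get_obs()['position'];u=np.array(t[:2])-org;print('tcp bay',u@ex,u@ey,t)
```

```text
0.15726610864296067 -0.0948166175243854 0.0881833824756146 [ 0.5504 -0.0578]
in bay -0.13114267083806633 0.015149741717300056 near [ 0.5056 -0.0536]
tcp bay -0.2610838983792117 0.005114354323623551 [ 0.4208 -0.0441  0.0856]
```

```bash
python3 -m inch '[[[0,-0.01,0.035,0,0,0,-1],[0,-0.01,0.06,0,0,0,-1],[0.01,-0.01,0.067,0,0,0,-1],[0.035,-0.01,0.067,0,0,0,-1],[0.06,-0.01,0.067,0,0,0,-1],[0.07,-0.01,0.067,0,0,0,-1],[0.08,-0.009,0.067,0,0,0,-1],[0.09,-0.007,0.067,0,0,0,-1],[0.1,-0.005,0.067,0,0,0,-1],[0.11,-0.003,0.067,0,0,0,-1]]]'
python3 - <<'E'
from h import *
a=imaging.camera('top')[110:235,250:400]
cv2.imwrite('pics/t6.png',cv2.resize(a,None,fx=4.8,fy=4.8,interpolation=cv2.INTER_CUBIC))
E
```

```text
clock: 5.65
position: [0.5288, -0.0615, 0.0182]
ee_rot: [0.996, -0.092, -0.0, 0.0]
ft_force: [-1.1, 0.7, -1.7]
grip_width: 1.002
grasp_force: 0.7
```

View pics/t6.png

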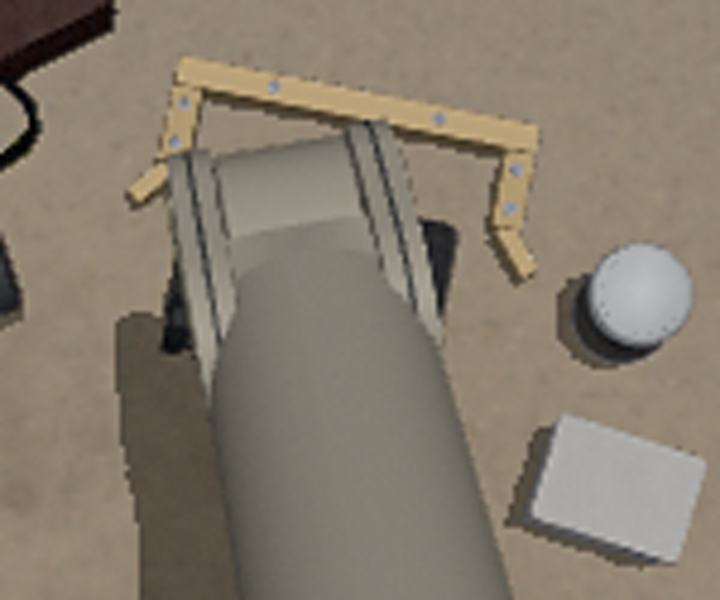

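The arm hides most of the case. Its far right corner shows at (457,226) and its near left corner at about (165,350). The midpoint of those two gives the case centre.

Run:
```python
from h import *
np.set_printoptions(precision=4,suppress=True)
w=lambda u,v,z: ray('top',(250+(u+.5)/4.8-.5,110+(v+.5)/4.8-.5),z)[:2]
th=-.183;M=np.array([[np.cos(th),np.sin(th)],[-np.sin(th),np.cos(th)]]);org=np.array([.6766,-.0966])
p,q=w(165,348,.005),w(457,226,.032);d=M@(q-p)
print('mid',M@((p+q)/2-org),np.linalg.norm(d),'yaw rel',np.arctan2(d[1],d[0])-np.arctan2(-160,90), 'tcp',M@(np.array(sensors.get_obs()['position'][:2])-org))
```

```text
mid [-0.103   0.0056] 0.1852729274509594 yaw rel 0.0659478128376283 tcp [-0.1499  0.0071]
```

```bash
python3 -m inch '[[[0.008,0.002,0,0,0,0,-1],[0.016,0.004,0,0,0,0,-1],[0.024,0.006,0,0,0,0,-1],[0.032,0.006,0,0,0,0,-1],[0.04,0.006,0,0,0,0,-1],[0.044,0.006,0,0,0,0,-1],[0.048,0.006,0,0,0,0,-1]]]'
```

```text
clock: 6.4
position: [0.5749, -0.0756, 0.0183]
ee_rot: [0.996, -0.091, -0.0, 0.0]
ft_force: [-3.6, 0.3, 2.2]
grip_width: 1.004
grasp_force: 1.8
```

```bash
python3 -m inch '[[[0.002,0,0,0,0,0,-1],[0.004,0,0,0,0,0,-1],[0.006,0,0,0,0,0,-1],[0.006,0,0,0,0,0,-1]]]'
```

```text
clock: 6.8
position: [0.5804, -0.0768, 0.0182]
ee_rot: [0.996, -0.091, -0.0, 0.0]
ft_force: [-4.0, 0.2, 1.7]
grip_width: 1.004
grasp_force: 1.9
```

```bash
python3 -m inch '[[[0.002,0,0,0,0,0,-1],[0.004,0,0,0,0,0,-1],[0.004,0,0,0,0,0,-1]]]'
```

```text
clock: 7.1
position: [0.5807, -0.0766, 0.0174]
ee_rot: [0.996, -0.091, -0.004, 0.0]
ft_force: [-21.6, 2.8, 13.0]
grip_width: 0.996
grasp_force: 10.9
```

The force jump to 22 N comes at about the seated position. I'll back off and check.

```bash
python3 -m inch '[[[-0.01,0,0,0,0,0,-1],[-0.04,0,0,0,0,0,-1],[-0.08,0,0,0,0,0,-1],[-0.1,0,-0.04,0,0,0,-1],[-0.12,0,-0.09,0,0,0,-1],[-0.15,0,-0.13,0,0,0,-1],[-0.15,0.04,-0.16,0,0,0,-1],[-0.15,0.09,-0.16,0,0,0,-1],[-0.15,0.14,-0.16,0,0,0,-1],[-0.15,0.19,-0.16,0,0,0,-1]]]'
python3 - <<'E'
from h import *
a=imaging.camera('top')[110:235,250:400]
cv2.imwrite('pics/t7.png',cv2.resize(a,None,fx=4.8,fy=4.8,interpolation=cv2.INTER_CUBIC))
E
```

```text
clock: 8.1
position: [0.4025, -0.2379, 0.1794]
ee_rot: [0.996, -0.091, 0.002, 0.001]
ft_force: [1.8, -0.1, -0.6]
grip_width: 0.995
grasp_force: 0.0
```

View pics/t7.png

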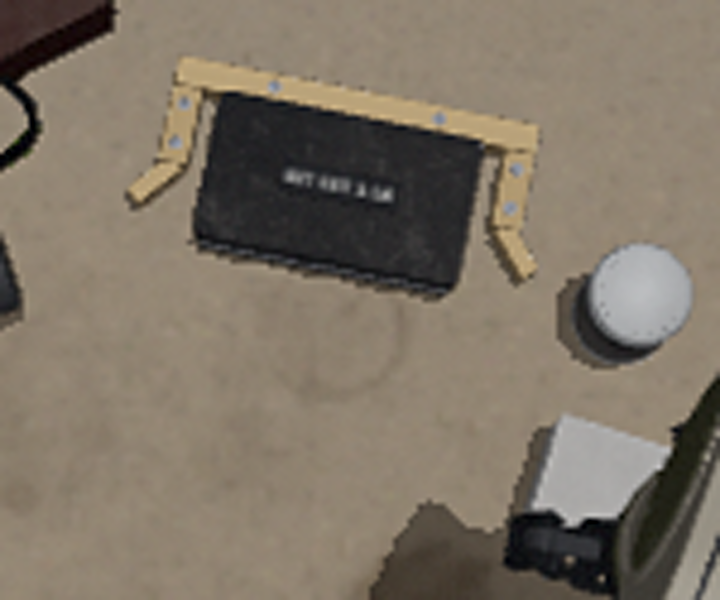

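The case is flush against the back rail along its whole edge, from (215,92) to (483,143). It is square, with gaps on both sides, and the can and box haven't moved. The arm is clear.

```bash
python3 -c "
from workcell import order;print(order.hand_in())"
```

```text
the job is handed in; nothing more can be done
None
```

I tipped the case flat with its lid up, pushed it into the bay until it sat square against the back rail, and handed the job in at about 8 s; hand-in returned no verdict, and the last picture showed the can and box in place but did not cover the tape measure, which the arm never went near.

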